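Free the rolling pin from the half-covered tool pan

ROBOT

A 6-joint arm with a two-finger parallel gripper is mounted at the origin on the work surface. World frame = base frame: x ahead of the robot, y to its left, z up, the work surface at z = 0. Lengths are in mm, angles in rad, forces in N, time in s.
With the tool pointing down it reaches from about 350 to 975 mm from the base axis. Payload 17.4 kg.
Tool frame: the origin (TCP) lies midway between the tips of the shut fingers; the grasp point (between the pads) lies 19 mm behind it; z points along the fingers, x is the direction in which the jaws open and shut, and the axes are right-handed (so a half turn about z gives the same grasp; the last joint's range is limited). The gripper opens to 85 mm and grips with 20 to 120 N. Pads are 22 mm wide; open, the fingers measure 114 mm over their backs; the gripper's body (76 mm by 85 mm) begins 54 mm behind the grasp point. The pads swing forward as they close: fully open they stand 13 mm farther back than shut.
Start: joints at [-1.387, 0.116, 1.442, -0, 1.584, -0.038], TCP at [148.48, -658.473, 231.303] pointing down, gripper open.
Joint ranges: [-2.83, 2.83], [-0.83, 2.19], [0.07, 2.5], [-1.14, 4.28], [0.01, 3], [-2.97, 2.97]. Speed limits (rad/s): [1.89, 1.89, 2.22, 3.14, 3.14, 3.14].

INTERFACE

Orientations are given as a unit quaternion [w, x, y, z].
In Python, from bench import sense, capture, finish_job gives the robot as it stands.
- The arm moves only by the shell command python3 -m pendant 'ROWS' [OPENING] [FORCE]. ROWS is text: rows parted by semicolons, each of 4 numbers parted by spaces: the shift along the tool's x, y, z in mm, then the turn about the tool's z in rad. A call has 1 to 20 rows; each row is the pose to reach, as a shift and turn from the pose commanded when the call began, along the tool's axes at that moment; what a row does not reach only later rows make up. A row lasts 1/10 s, in which the tool goes at most 50 mm and 8.59 degrees, less where a joint would pass 70% of its speed; a pose out of reach is approached as far as the arm can. A call with a gripper value outside its range is refused whole. OPENING is the closure, from 0 (fully open) to 1 (shut), set as the call begins (- or left out, the last holds). The fingers move at their own pace and stop on an object; FORCE is the grip in N (left out, the last holds). Time passes only in rows, so rows that repeat a pose let the fingers close. It gives the time, the measured TCP pose, the force and the opening at its end, in the units of the state.
- sense(): the state, without advancing time (a new reading comes with each control period).
- capture(name): name is "side" or "top"; returns a dict with "image" (480x640x3 uint8, blue, green, red), "z_map" (480x640 float32, mm along the optical axis (not along the pixel's ray), 0 where there is no reading), "fx", "fy", "cx", "cy" (pixels), "world_to_cam" (4x4, takes a point from world to camera coordinates). Camera axes: x right, y up, looking along -z (the intrinsics and any distortion apply to the point x, -y, -z); pixel columns grow to the right and rows downward; lengths in mm; the calibration is good to about 2 mm. A picture is of the moment at which its call begins.
- finish_job(): hands the job in, once; it reports no verdict.
The state is a dict: "clock": time; "joints": joint angles; "dq": joint speeds; "tau": joint torques, N m; "tcp_pos": TCP position; "ee_rot": TCP orientation; "wrist_force": force on the tool from outside, world axes, zero at the start; "wrist_torque": the same for the moment, N m; "gripper_width": finger opening in mm.
Only numpy, scipy, OpenCV 4.12 (cv2) and the standard library are available. Lean on these libraries where they do the work, as an engineer would, in place of code of your own. Each camera call takes 0.05 s, during which the arm holds its last target. There are 200 camera calls.

TASK

Take the spatula that lies across the opening of the steel tool pan and lay it along the spatula rest, on both raised bars. Then tilt the rolling pin and draw it out through the open half of the pan, past the fixed blue cover, and finish while still holding it in the gripper, motionless, the whole pin a hand's breadth or more higher than the pan and touching nothing else. Leave the blue canister, the amber jar and the pastry ring where they are.

Things in the scene. Friction and masses are not known exactly. Their poses are not given: they have to be found in the camera images.
- pan: Dark steel tool pan, fixed, 176 (x) by 362 (y), rim 72 above the table; walls 6, floor 5 thick. Origin: centre of its underside; y along its length. Two white cradles on its floor at y = -120 and +100 (12 long in y, top 15 above the table, cheeks to 25 either side of the pin) carry the rolling pin.
- cover_edge (a point): Middle of the top edge of the pan's fixed opaque blue cover, facing the opening: pan's y = +42, 82 above the table. The cover spans from here to the pan's +y end, full width, underside 78 above the table, a grip ridge on it to 90. It does not open. The open part is 217 long (pan's y -175 to +42) and 164 wide.
- pin: Light wooden rolling pin, plain rod 28 in diameter, 320 long, 0.1 to 0.2 kg. Origin: its middle, on its axis; y along it, at the start parallel to the pan's y within 0.01 rad, on the pan's centre line, axis 29 above the table, middle within 10 of the pan's middle. Longer than the opening: 108 to 128 of its +y end lie under the cover.
- pin_open_end (a point): Centre of the rolling pin's end face in the open part of the pan (the pin's y = -160).
- pin_covered_end (a point): Centre of the rolling pin's end face that starts under the cover (the pin's y = +160).
- spatula: Spatula, 270 long, 0.05 to 0.08 kg: wooden handle 16 wide, 12 thick from x = -141 to +39, orange blade 48 wide, 8 thick from x = +39 to +129; flat underside. Origin: on its underside below its balance point, in the handle (good to grip); x towards the blade. It starts flat across the pan's side walls (underside 72 above the table), over the opening.
- rest: Spatula rest, fixed: dark wooden base 180 (x) by 110 (y), 8 thick; two narrow steel bars across it at x = -75 and +75, each 10 (x) by 96 (y), top 60 above the table; stubs at the bars' ends rise 12 more and leave 76 (y) between them. Origin: centre of its underside. The spatula lies along x, either way round, between the stubs.
- salt: Blue canister with white cap, 74 across, 150 high; origin centre of underside. Leave alone.
- jar: Amber glass jar, 84 across, 140 high; origin centre of underside. Leave alone.
- cutter: Steel pastry cutter ring, 72 across, 40 high; origin centre of underside. Leave alone.
There are look-alikes about, which are no part of the job. Leave any turquoise look-alike of the rest alone.

How it is judged:
By the outcome, as a careful person would: the job done as asked, in the order asked, and still so for the second after the job is handed in, while the arm keeps its last pose, push and grip.
It also fails if it takes over 62 s, if anything falls off the work surface, if the arm or the gripper's body presses on something with over 40 N, if the wrist force passes 120 N, or if a joint passes its speed limit or range.

## Working session

There is one attempt and no reset: what is moved stays moved. The work goes in short steps, Python scripts to look and compute and a shell command to move; the robot and the scene stay as the last step left them, time stands still between calls to the robot, and variables do not carry over. Pictures are saved under pics/ and viewed, about 8 in all and at most 12, crops included, and the job is handed in when it is done.

```bash
ls; mkdir -p pics; cat > h.py <<'E'
import numpy as np, cv2
from bench import sense, capture, finish_job
def pts(c):
    z=c["z_map"]; v,u=np.mgrid[0:480,0:640]
    X=(u-c["cx"])/c["fx"]*z; Y=-(v-c["cy"])/c["fy"]*z
    P=np.stack([X,Y,-z,np.ones_like(z)],-1)
    return (P@np.linalg.inv(c["world_to_cam"]).T)[...,:3]
def ray(c,u,v,h):
    T=np.linalg.inv(c["world_to_cam"]); d=T[:3,:3]@np.array([(u-c["cx"])/c["fx"],-(v-c["cy"])/c["fy"],-1]); o=T[:3,3]
    return o+d*(h-o[2])/d[2]
def proj(c,p):
    q=c["world_to_cam"]@np.append(p,1); return c["cx"]+c["fx"]*q[0]/-q[2], c["cy"]+c["fy"]*q[1]/q[2]
E
python3 - <<'E'
from h import *
import pickle
for n in("side","top"):
    c=capture(n); cv2.imwrite(f"pics/{n}0.png",c["image"]); pickle.dump(c,open(n+"0.pkl","wb"))
    print(n,{k:(v if np.size(v)<20 else np.shape(v)) for k,v in c.items()}, (c["z_map"]>0).mean())
print(sense())
E
```

```text
pics
side {'image': (480, 640, 3), 'z_map': (480, 640), 'fx': 569.2038850063514, 'fy': 569.2038850063514, 'cx': 318.06869712934395, 'cy': 240.01347603466584, 'world_to_cam': array([[-9.85479468e-01, -1.69292770e-01,  1.30451325e-02,
         5.66022735e+02],
       [ 1.18426360e-01, -6.30252238e-01,  7.67305228e-01,
        -1.70552356e+02],
       [-1.21677504e-01,  7.57708436e-01,  6.41149367e-01,
        -1.27195841e+03],
       [ 0.00000000e+00,  0.00000000e+00,  0.00000000e+00,
         1.00000000e+00]])} 0.9956705729166667
top {'image': (480, 640, 3), 'z_map': (480, 640), 'fx': 465.0364790595931, 'fy': 465.0364790595931, 'cx': 315.1909156520843, 'cy': 246.00511279201038, 'world_to_cam': array([[-2.08389945e-02, -9.99777971e-01,  3.12156884e-03,
        -5.94721564e+01],
       [ 9.94081527e-01, -2.03870942e-02,  1.06706536e-01,
        -5.94324269e+02],
       [-1.06619204e-01,  5.32675083e-03,  9.94285659e-01,
        -1.20709188e+03],
       [ 0.00000000e+00,  0.00000000e+00,  0.00000000e+00,
         1.00000000e+00]])} 0.9959537760416667
{'clock': 0.1, 'joints': array([-1.38681454e+00,  1.16435392e-01,  1.44219998e+00, -9.66657625e-06,
        1.58399935e+00, -3.77885819e-02]), 'dq': array([ 5.91426602e-04, -8.34350082e-05, -6.82968512e-04, -9.68173861e-05,
       -3.09808197e-04,  6.35983553e-04]), 'tau': array([ 1.95784407e-03, -7.33665133e+01, -6.33788967e+01, -1.68091213e-05,
        5.22868489e-03, -8.23639311e-06]), 'tcp_pos': array([ 148.43562705, -658.30109213,  230.63682804]), 'ee_rot': array([-3.36876621e-04,  7.81011051e-01, -6.24516987e-01, -3.97506387e-04]), 'wrist_force': array([-0.62992128, -0.14231933,  0.25591656]), 'wrist_torque': array([0.02172207, 0.01207346, 0.02346854]), 'gripper_width': 85.07332148811143}
```

View pics/top0.png

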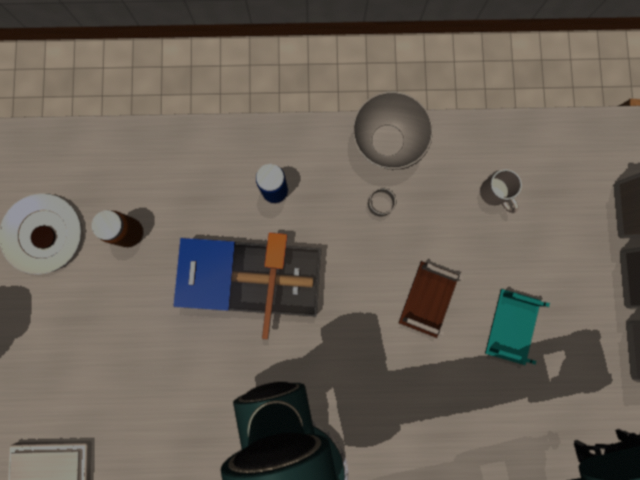

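View pics/side0.png

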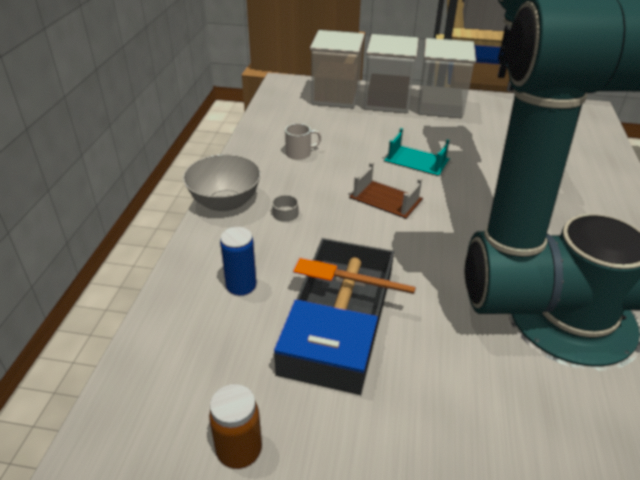

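Top view: pan at (175–322, 238–315) with the blue cover on its left (+y world). The spatula runs from its blade at (277,235) to its handle end at (266,338), the brown rest is at (430,298), and the turquoise decoy is at (515,325). The side view agrees.

```bash
cat > m.py <<'E'
from h import *
import pickle
c=pickle.load(open("top0.pkl","rb")); P=pts(c); im=c["image"]; hsv=cv2.cvtColor(im,cv2.COLOR_BGR2HSV)
H,S,V=[hsv[...,i].astype(int) for i in range(3)]
np.set_printoptions(precision=1,suppress=True)
def rect(m,h,name):
    n,l,st,_=cv2.connectedComponentsWithStats(m.astype(np.uint8)); i=1+np.argmax(st[1:,4]); m=l==i
    v,u=np.nonzero(m); w=np.array([ray(c,a,b,h)[:2] for a,b in zip(u,v)],np.float32)
    r=cv2.minAreaRect(w); bx=cv2.boxPoints(r); print(name,m.sum(),"medz",np.median(P[m][:,2]),"c",np.array(r[0]),"size",np.array(r[1]),"ang",r[2],"\n",bx); return m
win=lambda a,b,x,y:(np.mgrid[0:480,0:640][1]>=a)&(np.mgrid[0:480,0:640][1]<b)&(np.mgrid[0:480,0:640][0]>=x)&(np.mgrid[0:480,0:640][0]<y)
rect((H>105)&(H<125)&(S>150)&(V>60)&win(160,245,220,330),82,"cover")
rect((P[...,2]>50)&(P[...,2]<100)&win(160,335,220,345),72,"pan+spat z")
rect((P[...,2]>66)&(S>120)&(H<20)&win(255,300,225,345),78,"spatula")
rect((H<12)&(S>150)&(V>150)&win(255,300,225,275),80,"blade")
rect((P[...,2]>66)&(S>120)&(H<20)&win(255,300,272,345),84,"handle")
rect((H<20)&(S>90)&(P[...,2]<25)&win(390,470,255,345),8,"rest base")
for w in [(415,470,255,285),(395,445,310,345)]: rect((P[...,2]>45)&win(*w),65,"bar")
rect((H>8)&(H<25)&(S>60)&(V>100)&(P[...,2]<60)&win(232,315,270,292),43,"pin")
E
python3 m.py; python3 -c "
import cv2;im=cv2.imread('pics/top0.png')[215:355,160:480];cv2.imwrite('pics/crop.png',cv2.resize(im,None,fx=2.5,fy=2.5,interpolation=cv2.INTER_CUBIC))"
```

```text
cover 3298 medz 82.34891861264168 c [524.8 211.9] size [136.8 170.1] ang 84.56539916992188 
 [[433.7 151.8]
 [603.  135.7]
 [616.  271.9]
 [446.6 288. ]]
pan+spat z 5493 medz 81.90751860791966 c [495.2 104.5] size [364.7 271. ] ang 84.78992462158203 
 [[343.6 -64.8]
 [613.6 -89.5]
 [646.7 273.7]
 [376.8 298.4]]
spatula 1066 medz 81.87522953430482 c [490.4  42.1] size [ 50.2 267.3] ang 82.8882064819336 
 [[354.7  33.8]
 [620.    0.7]
 [626.2  50.4]
 [360.9  83.5]]Traceback (most recent call last):
  File "m.py", line 14, in <module>
    rect((H<12)&(S>150)&(V>150)&win(255,300,225,275),80,"blade")
    ~~~~^^^^^^^^^^^^^^^^^^^^^^^^^^^^^^^^^^^^^^^^^^^^^^^^^^^^^^^^
  File "m.py", line 7, in rect
    n,l,st,_=cv2.connectedComponentsWithStats(m.astype(np.uint8)); i=1+np.argmax(st[1:,4]); m=l==i
                                                                       ~~~~~~~~~^^^^^^^^^^
    return _wrapfunc(a, 'argmax', axis=axis, out=out, **kwds)
    return bound(*args, **kwds)
ValueError: attempt to get argmax of an empty sequence
```

View pics/crop.png

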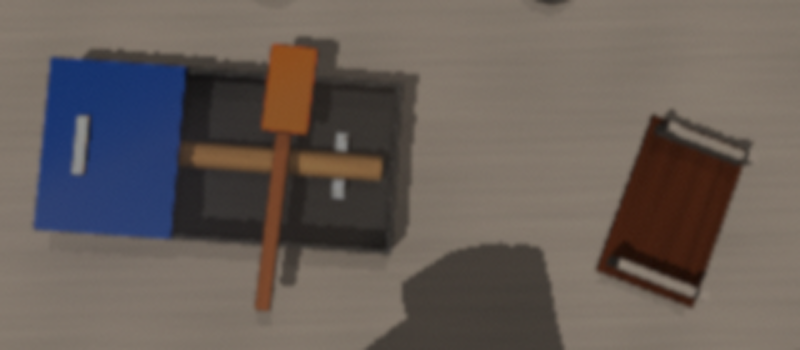

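The crop is clear: spatula blade about (290,90) and handle end about (263,308); rest bars at about (705,140) and (655,278); pin's open end about (382,168). I'll fix the masks next.

```bash
sed -i 's/(H<12)&(S>150)&(V>150)&win(255,300,225,275)/(P[...,2]>66)\&(S>120)\&(H<20)\&win(255,300,225,266)/; s/win(255,300,272,345),84/win(255,300,273,345),84/' m.py; cat >> m.py <<'E'
print("pan rim edge pts", [np.array(ray(c,160+u/2.5,215+v/2.5,72)[:2]) for u,v in [(417,75),(393,250)]])
print("cover edge", [np.array(ray(c,160+u/2.5,215+v/2.5,82)[:2]) for u,v in [(186,68),(172,237)]])
print("pin open end top", ray(c,160+383/2.5,215+168/2.5,43), "side pts", P[int(215+167/2.5),int(160+370/2.5)],P[int(215+155/2.5),int(160+225/2.5)])
for w in [(255,287,160,205),(90,147,205,250),(365,400,185,220)]:
    m=win(*w)&(P[...,2]>30); print("obst",P[m].min(0),P[m].max(0))
from scipy.spatial.transform import Rotation as R
q=sense()["ee_rot"]; print(R.from_quat(q[[1,2,3,0]]).as_matrix())
E
python3 m.py|tail -n +13
```

```text
[620.    0.7]
 [626.2  50.4]
 [360.9  83.5]]
blade 608 medz 80.47951566998927 c [580.9  30.6] size [50.1 84.4] ang 82.88819122314453 
 [[536.   11. ]
 [619.7   0.6]
 [625.9  50.3]
 [542.2  60.7]]
handle 385 medz 84.33161016636927 c [439.9  48.3] size [ 16.3 164.5] ang 82.18553924560547 
 [[357.3  51.4]
 [520.3  29. ]
 [522.5  45.2]
 [359.5  67.6]]
rest base 2252 medz 8.39318606444806 c [ 446.2 -372.7] size [108.5 176.9] ang 67.57862854003906 
 [[ 343.8 -389.2]
 [ 507.3 -456.6]
 [ 548.7 -356.3]
 [ 385.2 -288.8]]
bar 191 medz 60.65217117685165 c [ 514.2 -401.5] size [101.1  14. ] ang 68.05879974365234 
 [[ 488.8 -445.8]
 [ 501.8 -451. ]
 [ 539.6 -357.2]
 [ 526.6 -352. ]]
bar 165 medz 61.32487282795705 c [ 376.6 -344.7] size [101.6  10.3] ang 67.70059967041016 
 [[ 352.6 -389.7]
 [ 362.1 -393.7]
 [ 400.6 -299.7]
 [ 391.1 -295.8]]
pin 256 medz 41.99864334502331 c [499.  -17.9] size [87.  22.8] ang 85.00515747070312 
 [[483.9 -60.2]
 [506.5 -62.2]
 [514.1  24.5]
 [491.4  26.5]]
pan rim edge pts [array([ 590.7, -101.5]), array([412.5, -73. ])]
cover edge [array([601.6, 134.8]), array([430.6, 149.3])]
pin open end top [496.6 -64.5  43. ] side pts [499.9 -51.   45.7] [513.5 100.6  44.5]
obst [460.9 -65.1  30.2] [ 785.8   71.9 1263.8]
obst [460.9 -65.1  30. ] [ 683.4  472.7 1263.8]
obst [ 460.9 -288.4   30.2] [ 743.3  -65.1 1263.8]
[[ 0.2 -1.  -0. ]
 [-1.  -0.2  0. ]
 [-0.  -0.  -1. ]]
```

```bash
cat > go.py <<'E'
import sys
from h import *
from scipy.spatial.transform import Rotation as R
# usage: go.py x y z angle_deg(of tool x, mod 180) -> shift in tool axes, turn
x,y,z,a=map(float,sys.argv[1:5]); s=sense(); q=s["ee_rot"]; M=R.from_quat(q[[1,2,3,0]]).as_matrix()
d=M.T@(np.array([x,y,z])-s["tcp_pos"]); cur=np.degrees(np.arctan2(M[1,0],M[0,0]))
t=-((a-cur+90)%180-90)
print("clock",round(s["clock"],2),"tcp",s["tcp_pos"].round(1),"xang",cur.round(2),"f",s["wrist_force"].round(1),"w",round(s["gripper_width"],1),"j6",s["joints"][5].round(2))
print("shift",d.round(1),"turn",round(np.radians(t),3))
E
python3 go.py 496.5 42 150 -97.1
```

```text
clock 0.1 tcp [ 148.4 -658.3  230.6] xang -77.29 f [-0.6 -0.1  0.3] w 85.1 j6 -0.04
shift [-606.5 -493.6   81.3] turn 0.346
```

```bash
python3 -m pendant '-606 -494 0 0.346;-606 -494 0 0.346;-606 -494 0 0.346;-606 -494 0 0.346;-606 -494 0 0.346;-606 -494 0 0.346;-606 -494 0 0.346;-606 -494 0 0.346;-606 -494 40 0.346;-606 -494 81 0.346;-606 -494 81 0.346;-606 -494 81 0.346;-606 -494 81 0.346;-606 -494 81 0.346;-606 -494 81 0.346;-606 -494 81 0.346;-606 -494 81 0.346;-606 -494 81 0.346;-606 -494 81 0.346;-606 -494 81 0.346' 0 20
python3 go.py 496.5 42 60 -97.1
python3 - <<'E'
from h import *
c=capture("side");cv2.imwrite("pics/s1.png",c["image"][150:400,200:520])
E
```

```text
clock: 2.1
tcp_pos: [496.9, 40.4, 150.7]
ee_rot: [0.0, -0.661, 0.75, -0.0]
wrist_force: [0.6, -1.3, -0.7]
gripper_width: 85.4
clock 2.1 tcp [496.9  40.4 150.7] xang -97.19 f [ 0.6 -1.3 -0.7] w 85.4 j6 1.73
shift [-1.5  0.7 90.7] turn -0.002
```

View pics/s1.png

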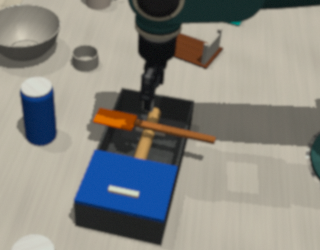

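The fingers at about (150,95) hang over the handle near (155,127), which fits the 70 mm height difference. I'm descending and gripping.

```bash
python3 -m pendant '-1.5 1 45 0;-1.5 1 75 0;-1.5 1 90 0;-1.5 1 90 0' 
python3 -m pendant '0 0 0 0;0 0 0 0;0 0 0 0;0 0 0 0;0 0 0 0;0 0 0 0;0 0 0 0;0 0 0 0;0 0 0 0;0 0 0 0;0 0 0 0;0 0 0 0' 1 40
python3 -m pendant '0 0 -30 0;0 0 -70 0;0 0 -90 0;0 0 -90 0;0 0 -90 0'
python3 go.py 445.5 -373 150 -112.4
python3 - <<'E'
from h import *
c=capture("side");cv2.imwrite("pics/s2.png",c["image"][100:400,150:550])
E
```

```text
clock: 2.55
tcp_pos: [495.4, 42.4, 59.0]
ee_rot: [-0.001, -0.662, 0.75, 0.001]
wrist_force: [0.4, 0.1, 0.9]
gripper_width: 85.3
clock: 3.75
tcp_pos: [496.6, 43.0, 61.0]
ee_rot: [0.0, -0.662, 0.75, -0.0]
wrist_force: [-1.0, -0.3, 6.4]
gripper_width: 15.3
clock: 4.25
tcp_pos: [496.2, 43.0, 150.0]
ee_rot: [0.0, -0.662, 0.75, -0.0]
wrist_force: [-0.0, -0.3, -0.6]
gripper_width: 15.3
clock 4.25 tcp [496.2  43.  150. ] xang -97.11 f [-0.  -0.3 -0.6] w 15.3 j6 1.73
shift [419.1  -1.2  -0. ] turn 0.267
```

View pics/s2.png

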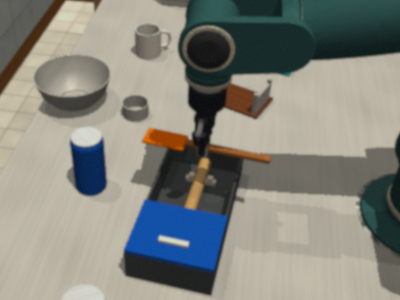

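The spatula is held level, blade at (165,140), clear of the pan. I'm carrying it to the rest.

```bash
python3 -m pendant '40 0 0 0.02;80 0 0 0.05;125 -1 0 0.08;170 -1 0 0.11;215 -1 0 0.14;260 -1 0 0.17;305 -1 0 0.20;350 -1 0 0.23;385 -1 0 0.25;410 -1 0 0.26;419 -1 0 0.267;419 -1 0 0.267;419 -1 0 0.267;419 -1 0 0.267;419 -1 0 0.267' 
python3 go.py 445.5 -373 50 -112.4
python3 - <<'E'
from h import *
import pickle
a=capture("side");b=capture("top")
pickle.dump(b,open("top1.pkl","wb"))
cv2.imwrite("pics/s3.png",np.hstack([cv2.resize(a["image"][70:270,240:500],(520,400)),b["image"][200:400,360:600].repeat(2,0).repeat(2,1)])[:, :1000])
im=cv2.imread("pics/s3.png");cv2.imwrite("pics/s3.png",cv2.resize(im,(800,320)))
E
```

```text
clock: 5.8
tcp_pos: [445.7, -372.0, 150.4]
ee_rot: [0.0, -0.557, 0.831, -0.0]
wrist_force: [-0.5, -0.7, 0.3]
gripper_width: 15.1
clock 5.8 tcp [ 445.7 -372.   150.4] xang -112.34 f [-0.5 -0.7  0.3] w 15.1 j6 1.22
shift [  1.   -0.2 100.4] turn 0.001
```

View pics/s3.png

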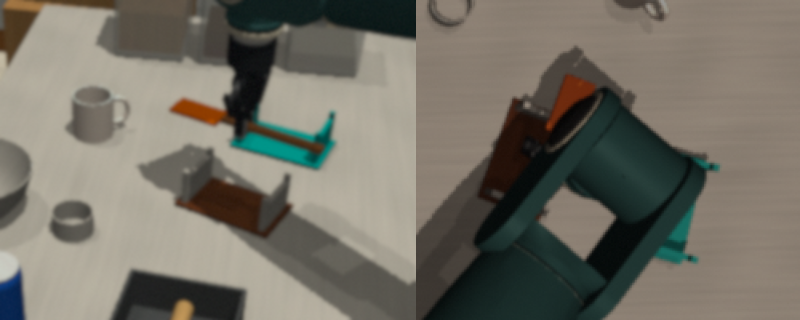

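The spatula is held level above the rest; in the side view it appears farther back because of its height, and in the top view its blade is over the far bar. I'm lowering it.

```bash
python3 -m pendant '1 0 40 0;1 0 75 0;1 0 90 0;1 0 95 0;1 0 98 0;1 0 99 0;1 0 99 0;1 0 99 0' 
python3 -m pendant '0 0 0 0;0 0 0 0;0 0 0 0;0 0 0 0;0 0 0 0;0 0 0 0;0 0 0 0;0 0 0 0' 0 20
python3 -m pendant '0 0 -20 0;0 0 -60 0;0 0 -110 0;0 0 -110 0;0 0 -110 0'
python3 go.py 500.5 -44 150 -5.2
```

```text
clock: 6.7
tcp_pos: [445.3, -374.2, 52.3]
ee_rot: [0.0, -0.556, 0.831, -0.001]
wrist_force: [0.2, -0.1, -1.1]
gripper_width: 15.5
clock: 7.5
tcp_pos: [445.0, -373.9, 51.3]
ee_rot: [0.0, -0.556, 0.831, -0.0]
wrist_force: [-0.5, -0.3, 0.0]
gripper_width: 85.2
clock: 8.0
tcp_pos: [445.3, -374.2, 162.5]
ee_rot: [0.0, -0.556, 0.831, -0.001]
wrist_force: [-0.2, -0.6, -0.9]
gripper_width: 85.5
clock 8.0 tcp [ 445.3 -374.2  162.5] xang -112.41 f [-0.2 -0.6 -0.9] w 85.5 j6 1.22
shift [-326.3   74.9   12.1] turn 1.27
```

```bash
cat > m2.py <<'E'
from h import *
np.set_printoptions(precision=1,suppress=True)
c=capture("top"); P=pts(c); im=c["image"]; h=cv2.cvtColor(im,cv2.COLOR_BGR2HSV).astype(int)
m=np.zeros((480,640),bool); m[262:298,228:318]=True
m&=(h[...,1]>70)&(h[...,0]<25)&(h[...,2]>80)
v,u=np.nonzero(m); w=np.array([ray(c,a,b,38)[:2] for a,b in zip(u,v)],np.float32)
print(m.sum(),cv2.minAreaRect(w),"\n",cv2.boxPoints(cv2.minAreaRect(w)),np.percentile(P[m],[5,50,95],axis=0))
q=np.zeros((480,640),bool); q[262:298,285:305]=True; q&=(h[...,1]<50)&(h[...,2]>130)
v,u=np.nonzero(q); print("cradle",q.sum(),np.array([ray(c,a,b,25)[:2] for a,b in zip(u,v)]).mean(0))
cv2.imwrite("pics/t2.png",cv2.resize(im[200:400,160:480],(800,500)))
E
python3 m2.py
```

```text
738 ((506.42913818359375, 39.372039794921875), (203.74981689453125, 26.533872604370117), 84.73890686035156) 
 [[483.9 -60.9]
 [510.3 -63.3]
 [529.  139.6]
 [502.6 142. ]] [[490.4 -53.3  34.5]
 [506.   35.7  41. ]
 [521.3 127.5  45.8]]
cradle 32 [502.2 -17.6]
```

View pics/t2.png

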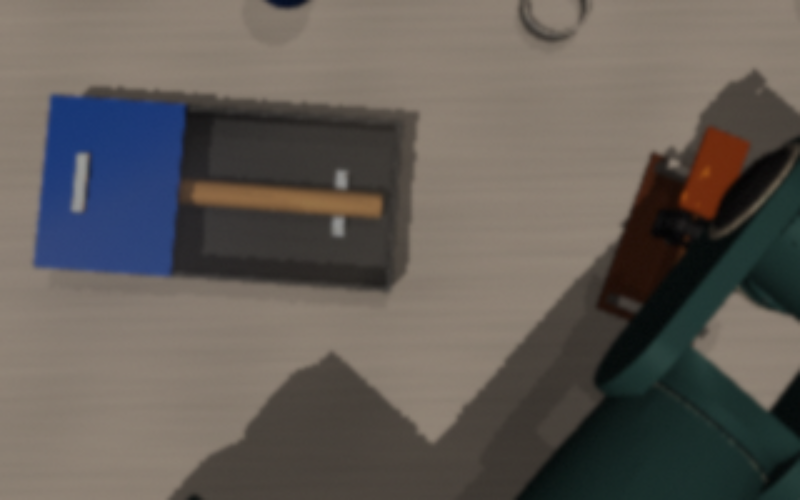

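Spatula gone, pin fully visible: open end at (382,206), cradle cheeks at (340,205). The spatula blade at (715,170) is partly hidden by the arm, so I'll check it after moving away.

```bash
python3 go.py 498.9 -42 150 -5.26
```

```text
clock 8.05 tcp [ 444.9 -373.8  161. ] xang -112.41 f [0.1 0.3 0.6] w 85.4 j6 1.22
shift [-327.3   76.6   11. ] turn 1.271
```

```bash
python3 -m pendant '-327 77 0 -1.87;-327 77 0 -1.87;-327 77 0 -1.87;-327 77 0 -1.87;-327 77 0 -1.87;-327 77 0 -1.87;-327 77 0 -1.87;-327 77 0 -1.87;-327 77 0 -1.87;-327 77 0 -1.87;-327 77 0 -1.87;-327 77 0 -1.87;-327 77 0 -1.87;-327 77 10 -1.87;-327 77 10 -1.87;-327 77 10 -1.87;-327 77 10 -1.87;-327 77 10 -1.87' 0 20
python3 go.py 498.9 -42 14 -5.26
python3 - <<'E'
from h import *
np.set_printoptions(precision=1,suppress=True)
c=capture("top"); P=pts(c); im=c["image"]; h=cv2.cvtColor(im,cv2.COLOR_BGR2HSV).astype(int)
def f(m,z):
    n,l,st,_=cv2.connectedComponentsWithStats(m.astype(np.uint8)); m=l==1+np.argmax(st[1:,4]); v,u=np.nonzero(m)
    print(m.sum(),P[m][:,2].mean(),cv2.minAreaRect(np.array([ray(c,a,b,z)[:2] for a,b in zip(u,v)],np.float32)))
w=np.zeros((480,640),bool); w[230:360,390:480]=True
f(w&(h[...,0]<20)&(h[...,1]>120)&(P[...,2]>55),70)
a=capture("side")
cv2.imwrite("pics/s4.png",np.hstack([cv2.resize(a["image"][130:350,240:460],(400,400)),cv2.resize(im[210:360,370:520],(400,400))]))
E
```

```text
clock: 9.85
tcp_pos: [498.5, -42.2, 151.4]
ee_rot: [0.0, 0.999, -0.046, 0.0]
wrist_force: [0.3, -0.3, 0.8]
gripper_width: 85.4
clock 9.85 tcp [498.5 -42.2 151.4] xang -5.31 f [ 0.3 -0.3  0.8] w 85.4 j6 -0.04
shift [  0.3  -0.3 137.4] turn -0.001
1105 75.15761380767893 ((439.66534423828125, -370.4604797363281), (48.694236755371094, 266.2896728515625), 67.19867706298828)
```

View pics/s4.png

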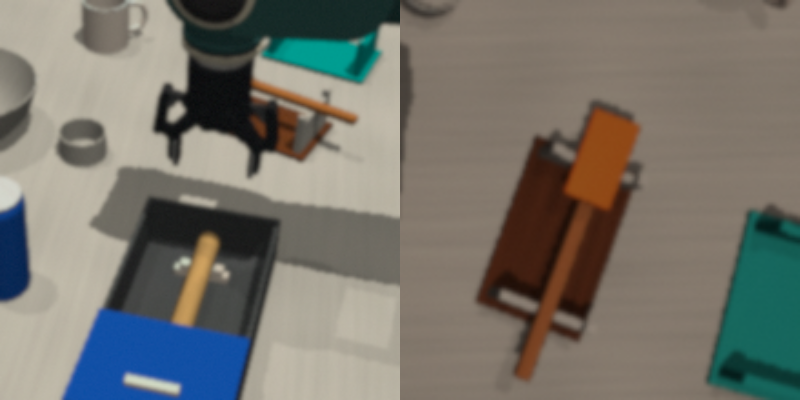

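The spatula lies along the rest: blade over the far bar at (605,160), handle over the near bar at (545,320). The mean height of 75 is a few mm above what I expected, so I'm checking the height profile.

```bash
python3 - <<'E'
from h import *
np.set_printoptions(precision=1,suppress=True,linewidth=150)
c=capture("top"); P=pts(c); h=cv2.cvtColor(c["image"],cv2.COLOR_BGR2HSV).astype(int)
w=np.zeros((480,640),bool); w[230:360,390:480]=True
w&=(h[...,0]<20)&(h[...,1]>120)&(P[...,2]>55)
Q=P[w]; d=np.array([np.cos(-.392),np.sin(-.392)]); n=np.array([-d[1],d[0]]); r=Q[:,:2]-[445.5,-373]
s=r@d;t=r@n
for a in range(-160,150,20):
    k=(s>=a)&(s<a+20)
    if k.any(): print(a,k.sum(),"z",np.percentile(Q[k,2],[10,50,90]),"t",np.percentile(t[k],[5,50,95]))
E
```

```text
-140 47 z [68.4 71.4 74.1] t [-4.3  2.2  7.9]
-120 56 z [  69.3   72.4 1263.8] t [ -4.2   4.6 290.4]
-100 53 z [68.6 72.1 75.5] t [-5.9  2.1  8. ]
-80 52 z [68.8 71.5 74.7] t [-5.8  1.2  7.2]
-60 53 z [68.6 71.9 75.1] t [-7.7  0.3  7.4]
-40 54 z [69.1 71.4 76.1] t [-7.7  1.   7. ]
-20 53 z [69.1 71.7 74.3] t [-8.3 -0.2  6.6]
0 52 z [68.3 71.7 75. ] t [-7.6 -0.2  6.4]
20 62 z [66.5 71.4 75. ] t [-12.8  -0.4  10.3]
40 147 z [65.8 68.5 71.1] t [-22.5  -0.6  20.9]
60 145 z [65.1 68.1 71.4] t [-22.9  -0.   20.5]
80 142 z [65.2 68.3 71.2] t [-22.4  -1.7  19.7]
100 142 z [65.1 68.  70.6] t [-22.3  -1.4  19.5]
120 50 z [64.7 68.9 70.3] t [-22.7  -1.3  19.4]
```

Flat: handle top at 72, blade top at 68, centred; the mean was skewed by outlier pixels. Next, the pin.

```bash
python3 -m pendant '0 0 45 0;0 0 90 0;0 0 120 0;0 0 132 0;0 0 137 0;0 0 137 0' 
python3 -m pendant '0 0 0 0;0 0 0 0;0 0 0 0;0 0 0 0;0 0 0 0;0 0 0 0;0 0 0 0;0 0 0 0;0 0 0 0;0 0 0 0' 1 20
python3 -m pendant '0 0 -5 0;0 0 -10 0;0 0 -15 0;0 0 -20 0;0 0 -20 0;0 0 -20 0'
python3 - <<'E'
from h import *
a=capture("side")
cv2.imwrite("pics/s5.png",cv2.resize(a["image"][180:380,240:440],(600,600)))
E
```

```text
clock: 10.6
tcp_pos: [499.0, -42.3, 15.1]
ee_rot: [0.0, 0.999, -0.046, 0.0]
wrist_force: [-0.6, 0.2, 0.3]
gripper_width: 85.6
clock: 11.6
tcp_pos: [498.6, -42.2, 14.8]
ee_rot: [0.0, 0.999, -0.046, 0.0]
wrist_force: [-2.6, 0.9, 6.3]
gripper_width: 27.2
clock: 12.2
tcp_pos: [498.5, -42.2, 34.3]
ee_rot: [0.0, 0.999, -0.046, 0.0]
wrist_force: [-0.4, -0.8, -1.6]
gripper_width: 27.0
```

View pics/s5.png

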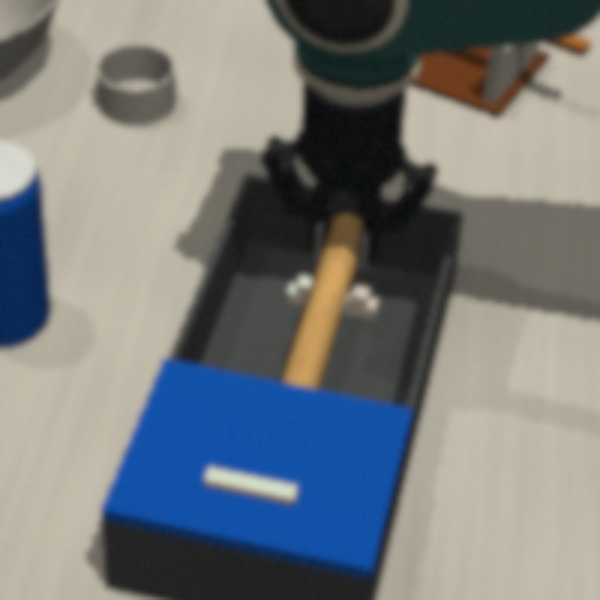

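The pin is held at (345,235) and lifted 20 mm. I'm measuring its slope from the side depth.

```bash
cat > tilt.py <<'E'
from h import *
np.set_printoptions(precision=2,suppress=True)
a=capture("side"); P=pts(a); h=cv2.cvtColor(a["image"],cv2.COLOR_BGR2HSV).astype(int)
s=sense(); g=s["tcp_pos"]+[0,0,19]
m=(h[...,0]>8)&(h[...,0]<25)&(h[...,1]>70)&(h[...,2]>90)&(P[...,2]>15)&(abs(P[...,0]-g[0])<80)&(P[...,1]>g[1]+10)&(P[...,1]<g[1]+330)
n,l,st,_=cv2.connectedComponentsWithStats(m.astype(np.uint8)); m=l==1+np.argmax(st[1:,4])
Q=P[m]; t=Q[:,1]; k=np.polyfit(t,Q[:,2],1); kx=np.polyfit(t,Q[:,0],1)
print("n",m.sum(),"y",np.percentile(t,[2,98]),"slope dz/dy",k[0],"dx/dy",kx[0],"surface z at y range",np.polyval(k,np.percentile(t,[2,98])),"grasp",g,"f",s["wrist_force"],"clk",s["clock"],"w",s["gripper_width"])
E
python3 tilt.py
```

```text
n 594 y [-29.22 108.29] slope dz/dy -0.06598240509196165 dx/dy 0.0840271874656981 surface z at y range [55.81 46.74] grasp [498.38 -42.19  53.09] f [ 0.01  0.09 -1.78] clk 12.3 w 27.426455072225643
```

Slope −0.066: the pin swivels in the grip with its covered end still on the cradle. I'm continuing the tilt.

```bash
python3 -m pendant '0 0 -6 0;0 0 -12 0;0 0 -18 0;0 0 -24 0;0 0 -30 0;0 0 -36 0;0 0 -42 0;0 0 -48 0;0 0 -51 0;0 0 -51 0;0 0 -51 0'; python3 tilt.py
```

```text
clock: 13.4
tcp_pos: [498.4, -42.2, 85.2]
ee_rot: [-0.0, 0.999, -0.046, -0.0]
wrist_force: [0.4, -0.4, -1.4]
gripper_width: 27.1
n 808 y [-28.24 122.81] slope dz/dy -0.2575801940750575 dx/dy 0.08291037594627579 surface z at y range [103.05  64.15] grasp [498.36 -42.21 104.06] f [ 0.61  0.04 -1.41] clk 13.45 w 26.843495505073967
```

```bash
python3 -m pendant '0 0 0 0;0 0 0 0;0 0 0 0' 1 70; python3 -m pendant '0 10 -2.6 0;0 20 -5.2 0;0 30 -7.8 0;0 40 -10.4 0;0 50 -13 0;0 60 -15.6 0;0 60 -15.6 0'; python3 tilt.py
```

```text
clock: 13.75
tcp_pos: [498.4, -42.2, 85.1]
ee_rot: [-0.0, 0.999, -0.046, -0.0]
wrist_force: [0.1, -0.3, -1.6]
gripper_width: 25.7
clock: 14.45
tcp_pos: [493.0, -103.2, 101.4]
ee_rot: [0.0, 0.999, -0.047, 0.0]
wrist_force: [-0.1, -0.2, -1.5]
gripper_width: 26.1
n 1066 y [-87.16 121.18] slope dz/dy -0.25042346850190683 dx/dy 0.0817411955514361 surface z at y range [116.45  64.28] grasp [ 492.97 -102.57  120.08] f [ 0.01 -0.4  -1.85] clk 14.5 w 26.088948832819998
```

```bash
python3 -m pendant '0 12 -3 0;0 27 -7 0;0 45 -12 0;0 60 -16 0;0 75 -20 0;0 90 -24 0;0 100 -26 0;0 100 -26 0;0 100 -26 0'; python3 tilt.py; python3 - <<'E'
from h import *
a=capture("side")
cv2.imwrite("pics/s6.png",cv2.resize(a["image"][60:380,200:500],(560,600)))
E
```

```text
clock: 15.4
tcp_pos: [483.7, -201.5, 126.7]
ee_rot: [-0.0, 0.999, -0.046, -0.0]
wrist_force: [-0.3, 0.5, -1.2]
gripper_width: 26.1
n 1248 y [-181.37   85.18] slope dz/dy -0.27284570929820406 dx/dy 0.09051546955634178 surface z at y range [142.98  70.26] grasp [ 483.72 -201.22  145.64] f [ 0.14 -0.15 -2.45] clk 15.45 w 25.7542176716426
```

View pics/s6.png

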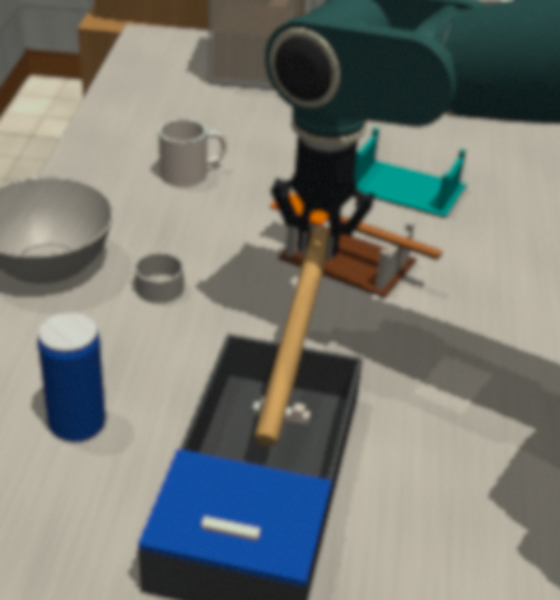

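The pin's tail at (268,435) is now clear of the cover edge by about 50 mm, and the spatula is still on the rest. I'm lifting straight up.

```bash
python3 -m pendant '0 0 -6 0;0 0 -18 0;0 0 -34 0;0 0 -54 0;0 0 -76 0;0 0 -98 0;0 0 -120 0;0 0 -142 0;0 0 -164 0;0 0 -184 0;0 0 -202 0;0 0 -216 0;0 0 -225 0;0 0 -230 0;0 0 -230 0;0 0 -230 0;0 0 -230 0' 1 90; python3 -m pendant '0 0 0 0;0 0 0 0;0 0 0 0;0 0 0 0;0 0 0 0'; python3 tilt.py; python3 - <<'E'
from h import *
a=capture("side"); b=capture("top")
cv2.imwrite("pics/s7.png",np.hstack([cv2.resize(a["image"][0:400,160:560],(400,400)),cv2.resize(b["image"][120:420,160:460],(400,400))]))
print(sense()["dq"].round(3))
E
```

```text
clock: 17.2
tcp_pos: [483.7, -201.5, 356.1]
ee_rot: [-0.0, 0.999, -0.046, -0.0]
wrist_force: [-0.3, 0.3, -1.1]
gripper_width: 25.5
clock: 17.7
tcp_pos: [483.8, -201.5, 356.9]
ee_rot: [-0.0, 0.999, -0.046, -0.0]
wrist_force: [0.4, -0.3, -2.5]
gripper_width: 25.3
n 1363 y [-182.13   84.83] slope dz/dy -0.2763600473612034 dx/dy 0.08947814042080002 surface z at y range [375.55 301.77] grasp [ 483.78 -201.52  375.91] f [ 0.23 -0.61 -2.23] clk 17.75 w 25.357992204616398
[ 0.001 -0.001  0.001  0.001  0.     0.   ]
```

View pics/s7.png

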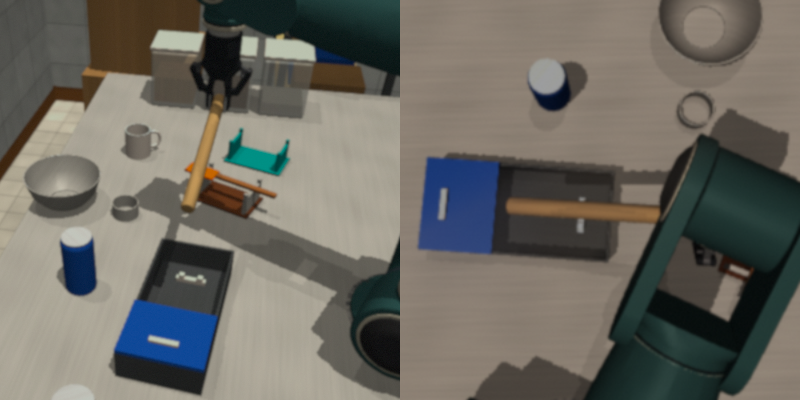

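The pin is held steady with its tail at about z 285 (tail at (188,207) in the side view). The pan is empty, the spatula is on the rest, and the canister and ring haven't moved. I'm handing in.

```bash
python3 -c "from bench import finish_job; print(finish_job())"
```

```text
the job is handed in; nothing more can be done
None
```

I did both parts in the order asked and handed the job in at about 18 s of robot time; no verdict was reported.

- **Spatula:** It lies along the rest on both bars, between the stubs. I measured it after release: the handle top is at about 72 mm and the blade top at about 68 mm, as they should be. A first mean height of 75 mm disagreed. The height profile along the spatula showed a few stray depth pixels had skewed it.
- **Rolling pin:** I tilted it about 15° by letting it swivel in a light grip, drew it out along its own axis past the cover, and lifted it straight up. It ended held at 90 N, with joint speeds at or below 0.001 rad/s. Its lowest point was about 285 mm above the table, nearly 200 mm over the highest part of the pan. It touched nothing else.
- **Wrist force:** It read about 6 N at most at the checks after each move.
- **Left alone:** The canister and pastry ring looked unmoved in the last pictures. The jar was outside the last top view, so I did not check it again, but the arm never went near it.

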